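Find the index position of a collar and pin it

ROBOT

A 7-joint arm with a two-finger parallel gripper is mounted at the origin on a cart in front of the work surface, level with it; the furniture and walls round the work are solid. World frame = base frame: x ahead of the robot, y to its left, z up, the work surface at z = 0. Lengths are in m, angles in rad, forces in N, time in s.
With the tool pointing down it reaches from about 0.425 to 0.925 m from the base axis. Payload 6.8 kg.
Tool frame: the origin (TCP) lies at the very end of the fingers, on their centre line; the grasp point (between the pads) lies 19 mm behind it (r.grip_point_offset is the distance from the TCP to the grasp point, in m); z points along the fingers, y is the line along which they close (so a half turn about z gives the same grasp; the last joint's range is limited). The gripper opens to 85 mm and grips with 20 to 120 N. Pads are 22 mm wide; open, the fingers measure 114 mm over their backs; the gripper's body (76 mm by 85 mm) begins 54 mm behind the grasp point. The pads swing forward as they close: fully open they stand 13 mm farther back than shut.
Start: joints at [-1.402, 0.477, 0.022, 1.555, -0.011, 1.109, -0.083], TCP at [0.184, 0.649, 0.231] pointing down, gripper open.
Joint ranges: [-2.96, 2.96], [-0.34, 2.1], [-1.41, 1.46], [0.24, 2.44], [-1.37, 4.51], [0.17, 1.92], [-2.96, 2.96]. Speed limits (rad/s): [2.39, 2.39, 3.14, 3.14, 3.14, 3.14, 3.14].

INTERFACE

Orientations are given as a rotation vector (axis times angle).
In Python, from bench import status, eyes, r gives the robot as it stands.
- The arm moves only by the shell command python3 -m crank 'ROWS' [OPENING] [FORCE]. ROWS is JSON, a list of rows, each a list of 6 numbers: the shift along the tool's x, y, z normalised to -1 to 1, where 1 is 0.02 m, then the turn, a rotation vector about the tool's x, y, z normalised to -1 to 1, where 1 is 45 degrees. A call has 1 to 12 rows; each row shifts and turns the commanded pose from where the row before left it, along the tool's axes as they then stand; what a row does not reach is not made up. A row lasts 1/10 s, in which the tool goes at most 50 mm and 8.59 degrees, less where a joint would pass 70% of its speed; a pose out of reach is approached as far as the arm can. A call with a number of a shift or a turn outside -1 to 1 is refused whole. A call with a gripper value outside its range is refused whole. OPENING is the opening, from 0 (shut) to 1 (fully open), set as the call begins (- or left out, the last holds). The fingers move at their own pace and stop on an object; FORCE is the grip in N (left out, the last holds). Time passes only in rows, so rows that do not move let the fingers close. It gives the time, the measured TCP pose, the force, the opening and the grip force at its end, in the units of the state.
- status.get_obs(): the state, without advancing time (a new reading comes with each control period).
- eyes.grab_frame(name): name is "scene" or "top" or "wrist"; returns a dict with "image" (480x640x3 uint8, red, green, blue), "depth" (480x640 float32, m along the optical axis (not along the pixel's ray), 0 where there is no reading), "fovy" (degrees; the focal length in pixels is half the picture's height over the tangent of half this angle, whatever the lens; pixels are square), "cx", "cy" (the principal point, pixels), "k1" (the pictures are not rectified: a ray, as slopes to the right and down, at radius r is drawn at 1 + k1 r^2 times it, then the intrinsics apply), "world_to_cam" (4x4, takes a point from world to camera coordinates). Camera axes: x right, y up, looking along -z (the intrinsics and any distortion apply to the point x, -y, -z); pixel columns grow to the right and rows downward; lengths in m; the calibration is good to about 2 mm. A picture is of the moment at which its call begins.
- r.hand_in(): hands the job in; it is judged then, once.
The state is a dict: "clock": time; "joints": joint angles; "qvel": joint speeds; "tau": joint torques, N m; "tcp_pos": TCP position; "orientation": TCP orientation; "contact_force": force on the tool from outside, world axes, zero at the start; "moment": the same for the moment, N m; "grip_width": finger opening in m; "gripper_force": force on a finger pad.
Only numpy, scipy, OpenCV 4.12 (cv2) and the standard library are available. Lean on these libraries where they do the work, as an engineer would, in place of code of your own. Each camera call takes 0.05 s, during which the arm holds its last target. There are 200 camera calls.

TASK

Take the long-headed index pin from the wooden rack and put it in the hole of the brass collar; pressing it down only lightly, turn the collar anticlockwise (seen from above) until the pin drops into the socket hidden below, then press it fully home through collar and socket so that its head sits on the collar, and let go. Work gently, with no more than about 30 newtons on the pin, and leave the other pin and the dies where they are.

Things in the scene. Friction and masses are not known exactly. Their poses are not given: they have to be found in the camera images.
- fixture: indexing fixture fixed to the table: grey round housing, 96 mm across, with a 116 mm foot flange; rim 36 mm high. Origin on its axis at table height, z up. A brass collar turns on top of it about this vertical axis.
- seat_centre (a point): on the fixture's axis, at the face of the flat steel seat hidden under the collar, 26 mm above the table. The seat has one 11.6 mm socket hole, 24 mm from the axis, at an unmeasured angle: 0.4 to 1.5 rad anticlockwise from where the collar's hole starts. 5 mm down in it a plunger gives way at about 6 N, for 12.5 mm, and stays where pushed.
- collar_hole (a point): centre of the upper mouth of the one hole (11.5 mm wide, right through) in the brass collar, a knurled disc 76 mm across and 11.5 mm thick, its top 38 mm above the table. The hole is 24 mm from the fixture's axis and goes round with the collar. A flat central screw stands 1 mm proud.
- index_collar (a joint): angle of the collar in its fixture, rad, growing anticlockwise from above; stops at -1.2 and 1.2, starts at -0.9 to -0.3. It turns stiffly (about 0.06 N m, so 2.5 N at the hole) and stays where it is left. The pin standing in its hole can serve as the crank.
- index_pin: steel index pin, upright in the rack: shank 10 mm thick, 28 mm long, tapered over 2.5 mm to a 6.4 mm tip; above it a slim tall head, 16 mm thick, 30 mm tall. Origin at the tip's end, z up along the pin; the head is at 28 to 58 mm. About 50 g. With the tip on the seat the origin is 26 mm above the table; fully home, head on the collar, 10 mm.
- stub_pin: the other steel pin in the rack, not to be used: short 16 mm shank, 10 mm thick, and a wide low head, 26 mm across and 18 mm tall. Origin at its tip's end.
- pin_rack: light wooden block fixed to the table, 36 x 84 x 34 mm, with two 11 mm holes through it, 24 mm either side of its middle along its y axis, top 34 mm above the table. Each pin hangs in one by its head. Which pin stands in which hole varies. Origin at the centre of its underside.
- press_die_3: loose turned pressing die, a bystander lying between rack, fixture and press, 42 across, 12 tall (mm); origin at the centre of its underside
- press_die_6: loose turned pressing die, a bystander lying between rack, fixture and press, 36 across, 10 tall (mm); origin at the centre of its underside
Things that resemble listed ones, but are neither listed nor needed, are in the scene too. What is shaped like the index_pin but turquoise is not meant.

How it is judged:
By the outcome, as a careful person would: the job done as asked, in the order asked, and still so for the second after the job is handed in, with the robot touching nothing.
It also fails if it takes over 64 s, if anything falls off the work surface, if the arm or the gripper's body presses on something with over 40 N, if the wrist force passes 120 N, or if a joint passes its speed limit or range.

## Working session

There is one attempt and no reset: what is moved stays moved. The work goes in short steps, Python scripts to look and compute and a shell command to move; the robot and the scene stay as the last step left them, time stands still between calls to the robot, and variables do not carry over. Pictures are saved under pics/ and viewed, at most 10 in all, crops included, and the job is handed in when it is done.

```bash
ls; mkdir -p pics
cat > h.py <<'E'
import numpy as np, cv2
from bench import status, eyes, r
from scipy.spatial.transform import Rotation as R
def grab(n):
    f=eyes.grab_frame(n); f['f']=240/np.tan(np.radians(f['fovy'])/2); return f
def ray(f,u,v):
    K=np.array([[f['f'],0,f['cx']],[0,f['f'],f['cy']],[0,0,1.]])
    p=cv2.undistortPoints(np.array([[[u,v]]],float),K,np.array([f['k1'],0,0,0.]))[0,0]
    M=np.linalg.inv(np.array(f['world_to_cam'])); 
    return M[:3,3], M[:3,:3]@np.array([p[0],-p[1],-1])
def onz(f,u,v,z):
    o,d=ray(f,u,v); return o+d*(z-o[2])/d[2]
def pt(f,u,v):
    o,d=ray(f,u,v); return o+d*f['depth'][int(v),int(u)]
def save(f,n,box=None,s=1):
    im=f['image'][:,:,::-1]
    if box: im=im[box[1]:box[3],box[0]:box[2]]
    cv2.imwrite('pics/'+n,cv2.resize(im,None,fx=s,fy=s,interpolation=cv2.INTER_CUBIC))
def project(f,P):
    c=(np.array(f['world_to_cam'])@np.append(P,1))[:3]; x,y=c[0]/-c[2],-c[1]/-c[2]; k=1+f['k1']*(x*x+y*y)
    return f['cx']+f['f']*x*k, f['cy']+f['f']*y*k
E
python3 - <<'E'
from h import *
for n in('scene','top'):
    f=grab(n); save(f,n+'0.png'); print(n,f['fovy'],f['k1'],np.linalg.inv(f['world_to_cam'])[:3].round(3).tolist()); np.save(n+'0.npy',f,allow_pickle=True)
print(status.get_obs())
E
```

```text
pics
scene 48.30029252023553 -0.018043336155580316 [[0.607, 0.419, -0.676, -0.126], [-0.795, 0.318, -0.517, -0.521], [-0.001, 0.851, 0.526, 0.507]]
top 50.29829504486796 -0.0472244007621219 [[-0.015, 0.984, -0.175, 0.329], [-1.0, -0.017, -0.009, -0.077], [-0.012, 0.175, 0.984, 0.942]]
{'clock': 0.1, 'joints': array([-1.40211021,  0.47769764,  0.0223288 ,  1.55633065, -0.01150231,
        1.10929339, -0.08308809]), 'qvel': array([ 0.00035245, -0.00101403,  0.00125877, -0.00276684, -0.0010764 ,
       -0.00061262, -0.00052561]), 'tau': array([ 4.15050759e-03, -5.97761500e+01,  1.61345400e+00, -2.81954384e+01,
        1.28009656e-02,  4.96360502e-03,  8.00980956e-06]), 'tcp_pos': array([0.18431239, 0.64880759, 0.2304452 ]), 'orientation': array([-4.33304576e-01, -3.11145078e+00,  2.50855519e-03]), 'contact_force': array([-0.20211091, -0.31296502, -0.50424283]), 'moment': array([-0.01074564, -0.04796671,  0.00783471]), 'gripper_force': 0.0, 'grip_width': 0.08553784594235397}
```

View pics/scene0.png

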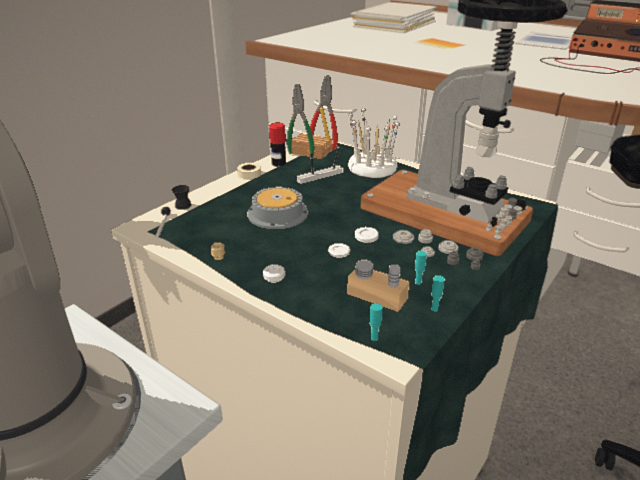

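View pics/top0.png

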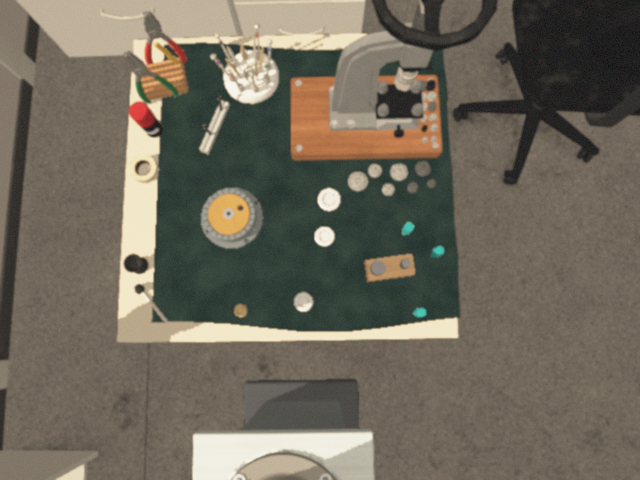

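The scene view shows the fixture at (277,203) and the rack at (378,285), with the stub pin on its left and the slim index pin on its right at (394,272). In the top view the fixture is at (231,217), the collar hole about (240,208), the rack at (390,267), the stub at (377,268) and the index pin at (405,264). The turquoise decoys stand around the rack.

Run:
```python
from h import *
t=np.load('top0.npy',allow_pickle=True).item(); s=np.load('scene0.npy',allow_pickle=True).item()
def blob(f,box,lo,hi):
    x0,y0,x1,y1=box; h=cv2.cvtColor(f['image'],cv2.COLOR_RGB2HSV)[y0:y1,x0:x1]
    m=cv2.inRange(h,lo,hi); n,l,st,c=cv2.connectedComponentsWithStats(m); i=1+np.argmax(st[1:,4]); 
    cn=max(cv2.findContours((l==i).astype('uint8'),0,1)[0],key=cv2.contourArea)
    return c[i]+[x0,y0],st[i,4],cn.reshape(-1,2)+[x0,y0]
c,a,cn=blob(t,(200,185,265,250),(10,120,120),(30,255,255)); e=cv2.fitEllipse(cn); print('collar',c,a,e, onz(t,*e[0],.038))
c,a,cn2=blob(s,(240,180,315,230),(10,120,120),(30,255,255)); e=cv2.fitEllipse(cn2); print('collar s',c,a,e, onz(s,*e[0],.038))
print('hole',onz(t,240,208,.038), 'depths',pt(t,222,222),pt(t,240,208))
for u,v in((377,268),(405,264),(391,266),(416,258)): print(u,v,pt(t,u,v))
print('s',pt(s,394,268),pt(s,364,264))
c,a,cn=blob(t,(355,245,425,290),(5,70,90),(25,255,255)); q=cv2.minAreaRect(cn); print(q,[onz(t,*p,.034)[:2].round(3) for p in cv2.boxPoints(q)])
for n,f,b in(('zt',t,(190,180,270,250)),('zr',t,(350,215,450,290))):
    save(f,n+'.png',b,8 if n=='zr' else 7)
```

```text
collar [228.34435963 214.01017812] 1179 ((228.45802307128906, 213.88946533203125), (39.32355499267578, 40.842464447021484), 58.03055953979492) [0.536943   0.09254773 0.038     ]
collar s [276.5136612  197.85974499] 549 ((276.5133972167969, 197.71934509277344), (18.072134017944336, 39.77937316894531), 87.32759094238281) [0.53816253 0.09339131 0.038     ]
hole [0.54755399 0.07160608 0.038     ] depths [0.52255968 0.10452768 0.0357426 ] [0.55161775 0.07437848 0.0211785 ]
377 268 [ 0.43214351 -0.17222797  0.05178037]
405 264 [ 0.436835   -0.21954925  0.06417112]
391 266 [ 0.43767747 -0.19959936  0.03141386]
416 258 [ 0.45520307 -0.25037149  0.00279709]
s [ 0.43754589 -0.22143079  0.06546898] [ 0.43554697 -0.17185902  0.05285522]
((389.64996337890625, 267.04998779296875), (23.4759464263916, 49.92174530029297), 81.8698959350586) [array([ 0.451, -0.15 ]), array([ 0.462, -0.239]), array([ 0.42 , -0.243]), array([ 0.409, -0.155])]
```

```bash
python3 -m crank '[[0,0,0,0,0,0.187],[0,0,0,0,0,0.187],[0,0,0,0,0,0.187],[0,0,0,0,0,0.187],[0,0,0,0,0,0.187],[0,0,0,0,0,0.187],[0,0,0,0,0,0.187],[0,0,0,0,0,0.187],[-1,0.48,0,0,0,0],[-1,0.48,0,0,0,0],[-1,0.48,0,0,0,0],[-1,0.48,0,0,0,0]]' 
python3 -m crank '[[-1,0.48,0,0,0,0],[-1,0.48,0,0,0,0],[-1,0.48,0,0,0,0],[-1,0.48,0,0,0,0],[-1,0.48,0,0,0,0],[-1,0.48,0,0,0,0],[-1,0.48,0,0,0,0],[-1,0.48,0,0,0,0],[-1,0.48,0,0,0,0],[-1,0.48,0,0,0,0],[-1,0.48,0,0,0,0],[-1,0.48,0,0,0,0]]'
python3 -m crank '[[-1,0.48,0,0,0,0],[-1,0.48,0,0,0,0],[-1,0.48,0,0,0,0],[-1,0.48,0,0,0,0],[-1,0.48,0,0,0,0],[-1,0.48,0,0,0,0],[-1,0.48,0,0,0,0],[-1,0.48,0,0,0,0],[-1,-0.2,0,0,0,0],[-1,-0.2,0,0,0,0],[-1,-0.2,0,0,0,0],[-1,-0.2,0,0,0,0]]'
python3 - <<'E'
from h import *
o=status.get_obs(); print(o['clock'],o['tcp_pos'],R.from_rotvec(o['orientation']).as_matrix().round(3).tolist(),o['joints'])
f=grab('wrist'); np.save('w1.npy',f,allow_pickle=True); save(f,'w1.png')
for n,P in(('fix',(.5375,.093,.038)),('pin',(.437,-.22,.064))): print(n,project(f,P))
print(np.linalg.inv(f['world_to_cam'])[:3].round(3).tolist())
E
```

```text
clock: 1.3
tcp_pos: [0.2323, 0.5734, 0.2308]
orientation: [2.085, 2.35, -0.001]
contact_force: [0.4, 0.2, -0.6]
grip_width: 0.0857
gripper_force: 0.0
clock: 2.5
tcp_pos: [0.3755, 0.3484, 0.2313]
orientation: [-2.085, -2.349, 0.0]
contact_force: [-0.4, 0.2, -0.0]
grip_width: 0.0855
gripper_force: 0.0
clock: 3.7
tcp_pos: [0.4626, 0.1172, 0.2311]
orientation: [-2.085, -2.349, 0.0]
contact_force: [-0.5, -0.4, -0.2]
grip_width: 0.0854
gripper_force: 0.0
3.7 [0.46264833 0.11717709 0.2311351 ] [[-0.119, 0.993, -0.001], [0.993, 0.119, 0.0], [0.0, -0.001, -1.0]] [-0.87351251  0.15402277  0.55602742  2.04205578 -0.09890987  0.97135861
 -0.14751719]
fix (np.float64(403.3892465944507), np.float64(245.9182124611311))
pin (np.float64(253.83280052105317), np.float64(545.4146220572156))
[[0.993, -0.115, -0.03, 0.455], [0.119, 0.958, 0.261, 0.184], [-0.002, -0.263, 0.965, 0.375]]
```

View pics/w1.png

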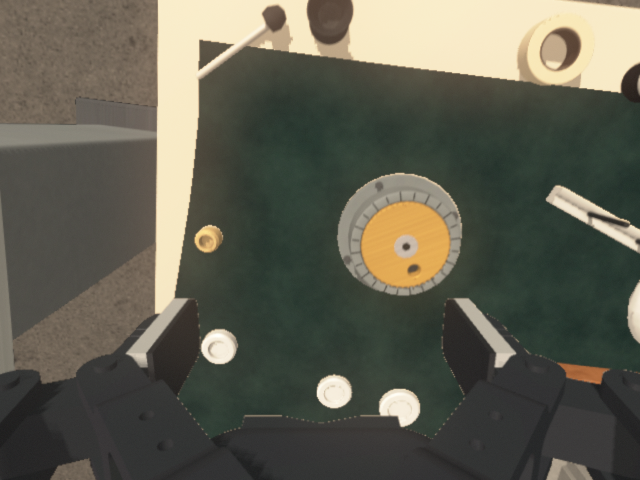

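The wrist view shows the collar centre screw at about (406,246) and the collar hole at about (414,269), which agrees with the top view. Next I go over the pin.

```bash
python3 -m crank '[[-0.98,-0.195,0.2,0,0,0],[-0.98,-0.195,0.2,0,0,0],[-0.98,-0.195,0.2,0,0,0],[-0.98,-0.195,0.2,0,0,0],[-0.98,-0.195,0.2,0,0,0],[-0.98,-0.195,0.2,0,0,0],[-0.98,-0.195,0.2,0,0,0],[-0.98,-0.195,0.2,0,0,0],[-0.98,-0.195,0.2,0,0,0]]' 0.55 30
python3 -m crank '[[-0.98,-0.195,0.2,0,0,0],[-0.98,-0.195,0.2,0,0,0],[-0.98,-0.195,0.2,0,0,0],[-0.98,-0.195,0.2,0,0,0],[-0.98,-0.195,0.2,0,0,0],[-0.98,-0.195,0.2,0,0,0],[-0.98,-0.195,0.2,0,0,0],[-0.98,-0.195,0.2,0,0,0],[0,0,0,0,0,0]]'
python3 - <<'E'
from h import *
o=status.get_obs(); print(o['clock'],o['tcp_pos'],o['joints'])
f=grab('wrist'); np.save('w2.npy',f,allow_pickle=True); save(f,'w2.png')
print('pin',project(f,(.437,-.22,.064)),'tcp',project(f,o['tcp_pos']))
f=np.load('w1.npy',allow_pickle=True).item()
h=cv2.cvtColor(f['image'],cv2.COLOR_RGB2HSV)
m=cv2.inRange(h,(10,120,120),(30,255,255)); m[:,:340]=0;m[:,480:]=0;m[:180]=0;m[310:]=0
cn=max(cv2.findContours(m,0,1)[0],key=cv2.contourArea); e=cv2.fitEllipse(cn); A=onz(f,*e[0],.038); print('axis',e,A)
fill=np.zeros_like(m); cv2.drawContours(fill,[cn],-1,255,-1); d=fill&~m
n,l,st,c=cv2.connectedComponentsWithStats(d)
for i in range(1,n):
    if st[i,4]>15: p=onz(f,*c[i],.038); print(c[i],st[i],p,np.hypot(*(p-A)[:2]),np.arctan2(*(p-A)[[1,0]]))
print(pt(f,430,235))
E
```

```text
clock: 4.65
tcp_pos: [0.4488, -0.0613, 0.1951]
orientation: [-2.084, -2.349, -0.001]
contact_force: [-0.2, -0.3, 0.5]
grip_width: 0.0471
gripper_force: 0.0
clock: 5.55
tcp_pos: [0.4359, -0.2221, 0.1631]
orientation: [-2.09, -2.346, 0.001]
contact_force: [0.1, -0.1, 0.2]
grip_width: 0.0467
gripper_force: 0.0
5.55 [ 0.43590138 -0.22210759  0.16312129] [-0.24679749  0.30947471  0.71138907  2.09380116 -0.27211134  0.82925761
  0.74223987]
pin (np.float64(322.6886598300415), np.float64(234.83204602912014)) tcp (np.float64(320.05572310359037), np.float64(306.4600984846332))
axis ((405.02020263671875, 243.88478088378906), (84.04306030273438, 88.93938446044922), 68.37371826171875) [0.53857926 0.09497457 0.038     ]
[405.55194805 245.9047619 ] [394 234  24  24 462] [0.53934931 0.09323566 0.038     ] 0.0019017885113569103 -1.1539199112491598
[412.57692308 267.94230769] [408 265  10   7  52] [0.54894051 0.0740886  0.038     ] 0.023314783163292087 -1.1102846418836088
[0.55797799 0.10568449 0.03939161]
```

View pics/w2.png

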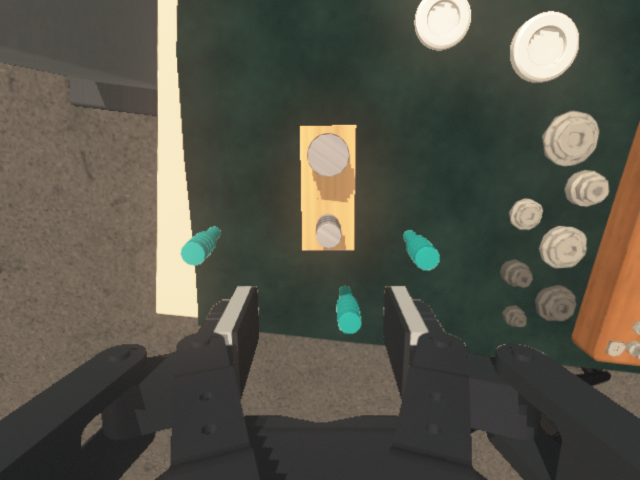

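The wrist view shows the index pin's head top at about (329,234), the stub at (328,154), and the turquoise decoys at (200,246), (421,250) and (348,310), all clear of the finger line.

Run:
```python
from h import *
f=np.load('w2.npy',allow_pickle=True).item(); o=status.get_obs(); Rm=R.from_rotvec(o['orientation']).as_matrix()
h=cv2.cvtColor(f['image'],cv2.COLOR_RGB2HSV)
print('hsv',h[232,329],h[154,328],h[200,310])
D=f['depth']; box=np.zeros(D.shape,'uint8')
vs,us=np.mgrid[200:265,295:365]
P=np.array([pt(f,u,v) for u,v in zip(us.ravel(),vs.ravel())]); z=P[:,2].reshape(us.shape)
m=((z>.055)&(z<.075)).astype('uint8'); cn=max(cv2.findContours(m,0,1)[0],key=cv2.contourArea)
(c,rad)=cv2.minEnclosingCircle(cn); c=np.array(c)+[295,200]; zt=np.median(z[m>0]); print(c,rad,zt)
p=onz(f,*c,.064); print('pin',p,'tool delta/20mm',Rm.T@(p-o['tcp_pos'])/.02)
q=pt(f,329,234);print(q)
for n,(u,v) in dict(l=(192,252),r=(427,260),b=(348,322)).items(): print(n,Rm.T@(pt(f,u,v)-p)*1000,pt(f,u,v)[2])
# triangulate with scene/top: mean-based check
t=np.load('top0.npy',allow_pickle=True).item(); 
o1,d1=ray(f,*c); o2,d2=ray(t,405,263.5)
A=np.c_[d1,-d2]; s=np.linalg.lstsq(A,o2-o1,rcond=None)[0]; print('tri',o1+d1*s[0],o2+d2*s[1])
```

```text
hsv [ 15  41 205] [ 15  39 205] [ 20 115 249]
[328.         233.51922989] 13.848191261291504 0.06469367642815912
pin [ 0.44016737 -0.21878429  0.064     ] tool delta/20mm [0.06801989 0.20202148 4.9579369 ]
[ 0.44077535 -0.21878941  0.06487498]
l [-13.08461424 -86.25918876   3.81568066] 0.060231942626198826
r [-18.92579313  63.64397884   4.89405363] 0.059057590807543
b [-62.70693992  13.71833309   4.9524283 ] 0.05901003031592833
tri [ 0.44099071 -0.22330113  0.0466744 ] [ 0.43990254 -0.22246267  0.0464041 ]
```

```bash
python3 -m crank '[[0.07,0.2,0.8,0,0,0],[0,0,0.9,0,0,0],[0,0,0.9,0,0,0],[0,0,0.9,0,0,0],[0,0,0.9,0,0,0],[0,0,0.9,0,0,0],[0,0,0.9,0,0,0],[0,0,0,0,0,0],[0,0,0,0,0,0]]' 0.4 28
python3 -m crank '[[0,0,0,0,0,0],[0,0,0,0,0,0],[0,0,0,0,0,0],[0,0,0,0,0,0],[0,0,0,0,0,0],[0,0,0,0,0,0]]' 0 28
```

```text
clock: 6.5
tcp_pos: [0.4413, -0.2173, 0.0396]
orientation: [-2.084, -2.35, -0.0]
contact_force: [-0.2, -0.4, 0.4]
grip_width: 0.0342
gripper_force: 0.0
clock: 7.1
tcp_pos: [0.4409, -0.2181, 0.0402]
orientation: [-2.086, -2.349, -0.001]
contact_force: [-2.9, 1.0, 5.6]
grip_width: 0.0137
gripper_force: 27.2
```

```bash
python3 -m crank '[[0,0,-0.4,0,0,0],[0,0,-0.6,0,0,0],[0,0,-0.8,0,0,0],[0,0,-0.9,0,0,0],[0,0,-0.9,0,0,0],[0,0,-0.9,0,0,0],[0,0,-0.9,0,0,0],[0,0,0,0,0,0]]'
python3 - <<'E'
from h import *
f=grab('wrist'); np.save('w3.npy',f,allow_pickle=True); save(f,'w3.png')
o=status.get_obs();print(o['tcp_pos'],o['grip_width'],o['contact_force'])
E
```

```text
clock: 7.9
tcp_pos: [0.4432, -0.2188, 0.1503]
orientation: [2.082, 2.346, 0.005]
contact_force: [0.5, -1.1, -0.5]
grip_width: 0.0141
gripper_force: 27.3
[ 0.44250632 -0.21827326  0.14897373] 0.014071961022965797 [-0.1734978   0.24714406 -0.44985612]
```

View pics/w3.png

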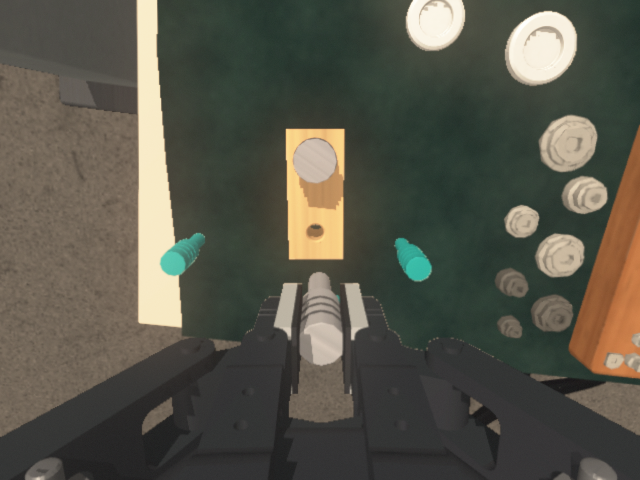

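The view shows the pin held between the fingers, with its tip at about (320,276) and its empty rack hole at (315,232). The stub at (315,160) is undisturbed.

```bash
python3 -m crank '[[0.4,0.2,0,0,0,0],[0.8,0.4,0,0,0,0],[1,0.5,0,0,0,0],[1,0.5,0,0,0,0],[1,0.5,0,0,0,0],[1,0.5,0,0,0,0],[1,0.5,0,0,0,0],[1,0.5,0,0,0,0],[1,0.5,0,0,0,0],[1,0.5,0,0,0,0],[1,0.5,0,0,0,0],[1,0.5,0,0,0,0]]'
python3 -m crank '[[1,0.5,0.2,0,0,0],[1,0.5,0.4,0,0,0],[0.4,0.2,0.8,0,0,0],[0.2,0.2,0.8,0,0,0],[0,0,0,0,0,0],[0,0,0,0,0,0]]'
cat > m.py <<'E'
from h import *
import sys
n=sys.argv[1]; L=.034
f=grab('wrist'); np.save(n+'.npy',f,allow_pickle=True); o=status.get_obs(); Rm=R.from_rotvec(o['orientation']).as_matrix()
tip=o['tcp_pos']+Rm[:,2]*L
print(o['clock'],o['tcp_pos'],o['grip_width'],o['contact_force'],'tip px',project(f,tip))
print('proj hole',project(f,(.549,.074,.038)),'axis',project(f,(.5385,.094,.038)))
x,y=map(int,project(f,(.5385,.094,.038))); b=(max(0,x-120),max(0,y-120),min(640,x+120),min(480,y+120)); print(b)
save(f,n+'.png',b,2.5)
E
python3 m.py w4
```

```text
clock: 9.15
tcp_pos: [0.5254, 0.0193, 0.1463]
orientation: [-2.084, -2.349, 0.002]
contact_force: [0.5, 0.6, -0.5]
grip_width: 0.0141
gripper_force: 27.3
clock: 9.75
tcp_pos: [0.5469, 0.071, 0.1024]
orientation: [-2.087, -2.347, 0.004]
contact_force: [0.6, -0.1, 0.1]
grip_width: 0.0139
gripper_force: 27.3
9.8 [0.54735931 0.07099968 0.10312679] 0.013620421327029477 [ 0.0298912   0.35497201 -0.85572637] tip px (np.float64(321.4156314640428), np.float64(275.80637111068864))
proj hole (np.float64(325.2253965592014), np.float64(250.16010022852814)) axis (np.float64(309.8782535209067), np.float64(211.58377587402282))
(189, 91, 429, 331)
```

View pics/w4.png

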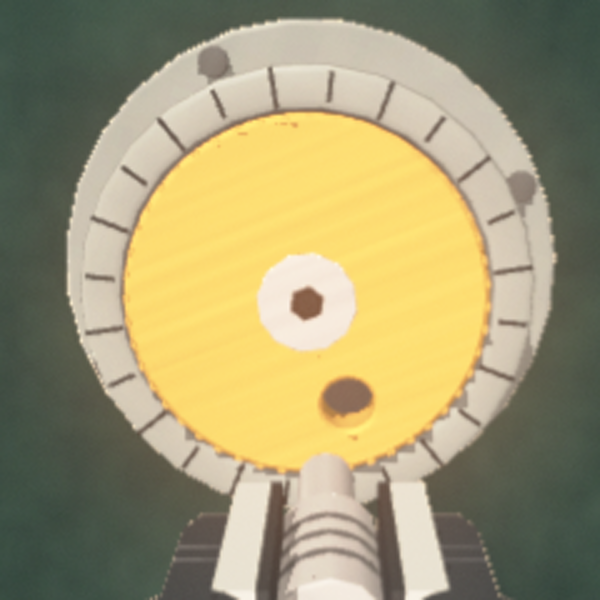

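The crop shows the collar centre screw at (306,301), the hole mouth centred at (347,405) (full-frame pixel (328,253)), and the pin tip entering the view at (328,455).

Run:
```python
from h import *
from scipy.optimize import least_squares
f=np.load('w4.npy',allow_pickle=True).item(); o=status.get_obs(); Rm=R.from_rotvec(o['orientation']).as_matrix()
h=cv2.cvtColor(f['image'],cv2.COLOR_RGB2HSV); m=cv2.inRange(h,(10,100,120),(35,255,255)); m[:120]=0;m[300:]=0;m[:,:220]=0;m[:,400:]=0
cn=max(cv2.findContours(m,0,1)[0],key=cv2.contourArea).reshape(-1,2); cn=cn[cn[:,1]<255]
P=np.array([onz(f,*c,.038) for c in cn]); s=least_squares(lambda q:np.hypot(P[:,0]-q[0],P[:,1]-q[1])-q[2],[.539,.094,.038],loss='soft_l1',f_scale=.001).x
H=onz(f,328,253.2,.038); S=onz(f,189+306/2.5,91+302/2.5,.039); print('axis',s,'screw',S,'hole',H,np.hypot(*(H-s)[:2] if 0 else (H[0]-s[0],H[1]-s[1])),np.hypot(H[0]-S[0],H[1]-S[1]))
print('ang',np.arctan2(H[1]-S[1],H[0]-S[0]),np.arctan2(H[1]-s[1],H[0]-s[0]))
tip=onz(f,320.2,276.8,o['tcp_pos'][2]-.034); print('tip seen',tip, 'tcp',o['tcp_pos'])
print('units tcp->hole',Rm.T@(H-o['tcp_pos'])/.02,'tip->hole',Rm.T@(H-tip)/.02)
```

```text
axis [0.53920316 0.09448929 0.03814833] screw [0.5393044  0.09418966 0.039     ] hole [0.55068629 0.07247878 0.038     ] 0.024825890361168428 0.02451345025226988
ang -1.08793895003259 -1.0899308789232438
tip seen [0.54683507 0.07041446 0.06912679] tcp [0.54735931 0.07099968 0.10312679]
units tcp->hole [0.05671616 0.17621223 3.25616667] tip->hole [0.08132227 0.20442159 1.5561249 ]
```

```bash
python3 -m crank '[[0.08,0.19,0,0,0,0],[0,0,0.4,0,0,0],[0,0,0.4,0,0,0],[0,0,0.4,0,0,0],[0,0,0.3,0,0,0],[0,0,0.2,0,0,0],[0,0,0,0,0,0]]'
python3 -m crank '[[0,0,0.1,0,0,0],[0,0,0.1,0,0,0],[0,0,0,0,0,0]]'
```

```text
clock: 10.5
tcp_pos: [0.5507, 0.0745, 0.0686]
orientation: [-2.085, -2.349, 0.002]
contact_force: [0.7, 0.2, -0.4]
grip_width: 0.0143
gripper_force: 27.3
clock: 10.8
tcp_pos: [0.5512, 0.0746, 0.0652]
orientation: [-2.085, -2.35, -0.0]
contact_force: [0.2, 0.5, -1.0]
grip_width: 0.0137
gripper_force: 27.3
```

```bash
python3 -m crank '[[0,0,0.1,0,0,0],[0,0,0.05,0,0,0],[0,0,0,0,0,0]]'
python3 -m crank '[[0,0,0.05,0,0,0],[0,0,0,0,0,0]]'
python3 -m crank '[[0,0,0.05,0,0,0],[0,0,0,0,0,0]]'
```

```text
clock: 11.1
tcp_pos: [0.5511, 0.0746, 0.0622]
orientation: [-2.085, -2.35, 0.0]
contact_force: [0.1, -0.5, -1.5]
grip_width: 0.014
gripper_force: 27.3
clock: 11.3
tcp_pos: [0.5512, 0.0747, 0.0612]
orientation: [-2.085, -2.35, 0.0]
contact_force: [0.4, -0.3, 0.0]
grip_width: 0.0141
gripper_force: 27.3
clock: 11.5
tcp_pos: [0.5513, 0.0746, 0.0603]
orientation: [-2.085, -2.35, -0.0]
contact_force: [-0.1, 0.3, 0.7]
grip_width: 0.0143
gripper_force: 27.5
```

```bash
python3 -m crank '[[0,0,0.03,0,0,0],[0,0,0,0,0,0]]'
python3 -m crank '[[0,0,0.03,0,0,0],[0,0,0,0,0,0]]' | grep -E 'tcp|contact'
python3 -m crank '[[0,0,0.03,0,0,0],[0,0,0,0,0,0]]' | grep -E 'tcp|contact'
```

```text
clock: 11.7
tcp_pos: [0.5514, 0.0746, 0.0601]
orientation: [-2.085, -2.349, -0.001]
contact_force: [-2.1, -0.1, 5.0]
grip_width: 0.0144
gripper_force: 28.0
tcp_pos: [0.5515, 0.0746, 0.0599]
contact_force: [-2.7, 0.2, 9.0]
tcp_pos: [0.5516, 0.0746, 0.0598]
contact_force: [-3.6, -0.0, 14.6]
```

```bash
python3 -m crank '[[0,0,-0.05,0,0,0],[0.024,0.055,0,0,0,0],[0.024,0.055,0,0,0,0],[0,0,0,0,0,0]]'| grep -E 'tcp|contact'
python3 -m crank '[[0.029,0.052,0,0,0,0],[0.029,0.052,0,0,0,0],[0,0,0,0,0,0]]'| grep -E 'tcp|contact'
```

```text
tcp_pos: [0.5521, 0.0752, 0.0599]
contact_force: [-6.1, -1.3, 11.4]
tcp_pos: [0.5527, 0.0759, 0.0597]
contact_force: [-8.8, -2.9, 15.4]
```

```bash
python3 -m crank '[[0,0,-0.05,0,0,0],[0,0,0,0,0,0],[0,0,0,0,0,0]]'| grep -E 'tcp|contact'
python3 -m crank '[[0,0,-0.04,0,0,0],[0,0,0,0,0,0],[0,0,0,0,0,0]]'| grep -E 'tcp|contact'
python3 m.py w5
```

```text
tcp_pos: [0.5531, 0.0763, 0.0601]
contact_force: [-5.6, -1.4, 6.3]
tcp_pos: [0.5544, 0.0772, 0.0608]
contact_force: [-3.5, 0.4, -1.3]
13.45 [0.55448301 0.07725802 0.06081729] 0.013984874918868183 [-2.59156766 -0.34889339 -1.76267386] tip px (np.float64(320.5593671103157), np.float64(275.0596156065022))
proj hole (np.float64(307.3669912211723), np.float64(289.553275481418)) axis (np.float64(288.1122310125365), np.float64(243.53029625198025))
(168, 123, 408, 363)
```

View pics/w5.png

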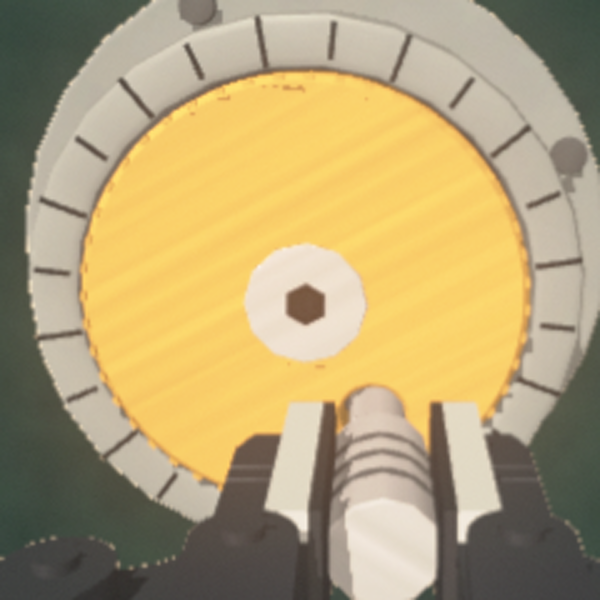

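The crop shows the pin standing in the collar hole, which has turned; the shank enters the collar at about (375,395).

```bash
python3 -m crank '[[0.034,0.049,0.02,0,0,0],[0.034,0.049,0,0,0,0],[0,0,0,0,0,0]]'| grep -E 'tcp|contact'
python3 -m crank '[[0.039,0.045,0.01,0,0,0],[0.039,0.045,0,0,0,0],[0,0,0,0,0,0]]'| grep -E 'tcp|contact'
```

```text
tcp_pos: [0.5569, 0.0791, 0.0608]
contact_force: [-2.8, 0.4, -1.1]
tcp_pos: [0.5586, 0.0808, 0.0607]
contact_force: [-3.9, -0.0, 0.3]
```

```bash
python3 -m crank '[[0.0436,0.041,0.03,0,0,0],[0.0436,0.041,0,0,0,0],[0,0,0,0,0,0]]'| grep -E 'tcp|contact'
python3 -m crank '[[0.0475,0.037,0.01,0,0,0],[0.0475,0.037,0,0,0,0],[0,0,0,0,0,0]]'| grep -E 'tcp|contact'
```

```text
tcp_pos: [0.5599, 0.0823, 0.0602]
contact_force: [-4.8, -1.9, 2.7]
tcp_pos: [0.5607, 0.0838, 0.0601]
contact_force: [-6.4, -2.2, 4.7]
```

```bash
python3 -m crank '[[0.051,0.032,0,0,0,0],[0.051,0.032,0,0,0,0],[0,0,0,0,0,0]]'| grep -E 'tcp|contact'
python3 -m crank '[[0.054,0.0265,0,0,0,0],[0.054,0.0265,0,0,0,0],[0,0,0,0,0,0]]'| grep -E 'tcp|contact'
```

```text
tcp_pos: [0.5617, 0.0856, 0.0601]
contact_force: [-6.8, -2.5, 4.6]
tcp_pos: [0.5626, 0.0876, 0.0601]
contact_force: [-5.8, -4.1, 4.8]
```

```bash
python3 -m crank '[[0.056,0.021,0,0,0,0],[0.056,0.021,0,0,0,0],[0,0,0,0,0,0]]'| grep -E 'tcp|contact'
python3 -m crank '[[0.058,0.015,0,0,0,0],[0.058,0.015,0,0,0,0],[0,0,0,0,0,0]]'| grep -E 'tcp|contact'
```

```text
tcp_pos: [0.5633, 0.0898, 0.0601]
contact_force: [-6.1, -4.2, 3.9]
tcp_pos: [0.5639, 0.092, 0.0601]
contact_force: [-5.3, -3.6, 4.4]
```

```bash
python3 -m crank '[[0.059,0.009,0,0,0,0],[0.059,0.009,0,0,0,0],[0,0,0,0,0,0]]'| grep -E 'tcp|contact'
python3 -m crank '[[0.06,0.003,0,0,0,0],[0.06,0.003,0,0,0,0],[0,0,0,0,0,0]]'| grep -E 'tcp|contact'
```

```text
tcp_pos: [0.5641, 0.0944, 0.0602]
contact_force: [-4.9, -4.1, 3.4]
tcp_pos: [0.5642, 0.0968, 0.0602]
contact_force: [-4.4, -4.8, 3.4]
```

```bash
python3 -m crank '[[0.06,-0.0025,0.01,0,0,0],[0.06,-0.0025,0,0,0,0],[0,0,0,0,0,0]]'| grep -E 'tcp|contact'
python3 -m crank '[[0.059,-0.0085,0,0,0,0],[0.059,-0.0085,0,0,0,0],[0,0,0,0,0,0]]'| grep -E 'tcp|contact'
```

```text
tcp_pos: [0.5641, 0.0991, 0.0601]
contact_force: [-3.9, -4.2, 2.7]
tcp_pos: [0.5635, 0.102, 0.0599]
contact_force: [-3.5, -3.3, 1.7]
```

```bash
python3 -m crank '[[0.058,-0.013,0.02,0,0,0],[0,0,0,0,0,0]]'| grep -E 'tcp|contact'
python3 -m crank '[[0,0,0.03,0,0,0],[0,0,0,0,0,0]]'| grep -E 'tcp|contact'
```

```text
tcp_pos: [0.5631, 0.1039, 0.0595]
contact_force: [-1.8, -4.4, 0.7]
tcp_pos: [0.5629, 0.1044, 0.0588]
contact_force: [-0.4, -3.1, 1.1]
```

```bash
python3 -m crank '[[0,0,0.04,0,0,0],[0,0,0,0,0,0]]'| grep -E 'tcp|contact'
python3 -m crank '[[0,0,0.04,0,0,0],[0,0,0,0,0,0]]'| grep -E 'tcp|contact'
```

```text
tcp_pos: [0.5629, 0.1045, 0.0579]
contact_force: [-0.8, -2.6, 1.9]
tcp_pos: [0.5628, 0.1044, 0.0571]
contact_force: [-0.8, -2.5, 0.6]
```

```bash
python3 -m crank '[[0,0,0.05,0,0,0],[0,0,0.05,0,0,0],[0,0,0,0,0,0]]'| grep -E 'tcp|contact'
python3 -m crank '[[0,0,0.05,0,0,0],[0,0,0,0,0,0]]'| grep -E 'tcp|contact'
python3 -m crank '[[0,0,0.05,0,0,0],[0,0,0,0,0,0]]'| grep -E 'tcp|contact'
```

```text
tcp_pos: [0.5628, 0.1043, 0.0552]
contact_force: [-0.6, -3.1, 2.2]
tcp_pos: [0.5628, 0.1042, 0.0545]
contact_force: [-1.3, -3.1, 6.1]
tcp_pos: [0.5629, 0.1042, 0.0536]
contact_force: [-1.8, -3.5, 6.4]
```

```bash
python3 -m crank '[[0,0,0.05,0,0,0],[0,0,0.05,0,0,0],[0,0,0.05,0,0,0],[0,0,0,0,0,0]]'| grep -E 'tcp|contact'
python3 -m crank '[[0,0,0.05,0,0,0],[0,0,0.05,0,0,0],[0,0,0.05,0,0,0],[0,0,0,0,0,0]]'| grep -E 'tcp|contact'
```

```text
tcp_pos: [0.5628, 0.104, 0.0507]
contact_force: [-1.8, -2.8, 8.2]
tcp_pos: [0.5628, 0.1039, 0.0477]
contact_force: [-2.0, -4.0, 8.5]
```

```bash
python3 -m crank '[[0,0,0.05,0,0,0],[0,0,0.05,0,0,0],[0,0,0,0,0,0]]'| grep -E 'tcp|contact'
python3 -m crank '[[0,0,0.04,0,0,0],[0,0,0,0,0,0]]'| grep -E 'tcp|contact'
```

```text
tcp_pos: [0.5628, 0.1038, 0.0458]
contact_force: [-2.7, -3.3, 9.0]
tcp_pos: [0.5628, 0.1038, 0.0451]
contact_force: [-3.8, -4.8, 9.8]
```

```bash
python3 -m crank '[[0,0,0.04,0,0,0],[0,0,0,0,0,0]]'| grep -E 'tcp|contact'
python3 -m crank '[[0,0,0.03,0,0,0],[0,0,0,0,0,0]]'| grep -E 'tcp|contact'
python3 -m crank '[[0,0,0.03,0,0,0],[0,0,0,0,0,0]]'| grep -E 'tcp|contact'
```

```text
tcp_pos: [0.5627, 0.1038, 0.0443]
contact_force: [-3.3, -4.2, 9.8]
tcp_pos: [0.5628, 0.1038, 0.0442]
contact_force: [-5.0, -4.5, 15.5]
tcp_pos: [0.5627, 0.1038, 0.0439]
contact_force: [-5.8, -4.7, 20.5]
```

```bash
python3 -m crank '[[0,0,-0.04,0,0,0],[0,0,0,0,0,0]]'| grep -E 'tcp|contact'
python3 -m crank '[[0,0,0,0,0,0],[0,0,0,0,0,0],[0,0,0,0,0,0],[0,0,0,0,0,0]]' 0.4 | grep -E 'tcp|contact|grip'
python3 -m crank '[[0,0,-0.3,0,0,0],[0,0,-0.8,0,0,0],[0,0,-1,0,0,0],[0,0,-1,0,0,0],[0,0,-1,0,0,0],[0,0,-1,0,0,0],[0,0,0,0,0,0],[0,0,0,0,0,0]]'| grep -E 'clock|tcp|contact|grip'
python3 - <<'E'
from h import *
f=grab('wrist'); x,y=map(int,project(f,(.5385,.094,.05))); save(f,'w6.png',(x-100,max(0,y-100),x+100,y+100),3)
P=np.array([pt(f,u,v) for v in range(y-80,y+80) for u in range(x-80,x+80)]); k=P[(P[:,2]>.06)&(P[:,2]<.09)]; print(len(k),np.median(k,0))
E
```

```text
tcp_pos: [0.5626, 0.1039, 0.044]
contact_force: [-4.3, -3.4, 12.9]
tcp_pos: [0.5624, 0.1048, 0.0429]
contact_force: [-0.9, 0.3, -0.1]
grip_width: 0.0342
gripper_force: 0.0
clock: 21.85
tcp_pos: [0.5627, 0.1045, 0.146]
contact_force: [-0.7, -0.0, -0.0]
grip_width: 0.0339
gripper_force: 0.0
680 [0.5620843  0.1030836  0.06873609]
```

View pics/w6.png

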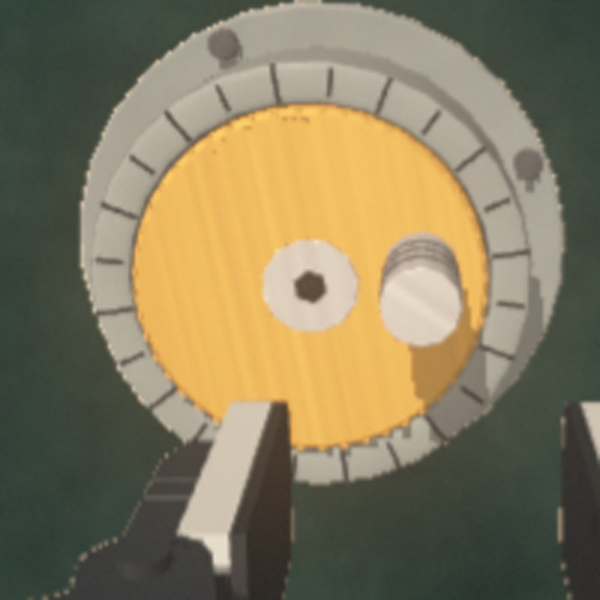

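The pin stands upright with its head down on the collar. The head top reads 68.7 mm, with the same +0.7 mm bias as in the rack, so it is fully home.

```bash
python3 -c "
from bench import r
print(r.hand_in())"
```

```text
the job is handed in; nothing more can be done
None
```

The index pin is fully home through collar and socket with its head on the collar, pressed with at most about 21 N, then released; the job was handed in at about 22 s, and the other pin and the dies were not touched.

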